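# Ready the folio viewing frame: slide out, drop the prop leg, hold upright

### The job

Slide the wooden viewing frame along its track, out from under the grey lamp hood, all the way to the end stop farthest from the hood. Then flip its red-footed prop leg over its top centre so that it drops fully down behind the frame, and after that raise the frame by its blue handle until it stands upright. Finish while still holding it upright by the blue handle (let go, it tips forward again), and leave the other things on the table where they are.

Things in the scene. Friction and masses are not known exactly. Their poses are not given: they have to be found in the camera images.
- stand: White base plate with a track, fixed. Origin on the table surface below the frame's hinge line; x from the frame's front (robot side) to its back, y along the track towards the lamp hood, z up. Plate: x -50 to +130 mm, y -200 to +260, 12 mm thick. The frame starts partly below the hood, its leg under it.
- hood (a point): Middle of the underside of the fixed grey lamp hood, 283 mm above the table. The hood is a slab 200 mm in the stand's x, 115 mm in its y and 28 mm thick (x -160 to +40, y +155 to +270 from the stand's origin), on a steel post 16 mm thick at x +70, y +235.
- carriage (a joint): Travel in m of the aluminium carriage that bears the frame; 0 = hood end, 0.16 = end stop away from the hood; grows along the stand's -y. At value q the frame's middle is at stand y = 0.08 - q. Friction about 2.5 N; it stays where it is left. Pull it by the handle.
- frame (a joint): Angle in rad of the wooden frame (180 mm wide, 202 mm high, 18 mm thick, brown leaf in glass) about its foot hinge. 0 = on its stop, leaning 0.45 rad forward to the robot side (stand -x); 0.45 = upright; end stop at 0.61, leaning backward. Weight and a spring pull it back to 0 (about 2 N at the handle), from upright too.
- leg (a joint): Angle in rad of the prop leg (200 g) on the frame's hood side. 0 = folded up, resting on its stop 0.4 rad forward of the frame; 2.8 = fully down on its stop, pointing back and down. It swings up over the top to the back (stand +x). No spring: short of vertical it falls back, past vertical it drops down by itself; about 1 N at the foot. Its angle from vertical = leg + frame - 0.85, positive to stand +x.
- handle: Blue round grab bar, 16 mm thick, 120 mm long along y (100 mm clear between its posts), 250 mm from the hinge line, its centre 48 mm from the frame's top rail. Origin at the bar's middle; y along the bar, z from the frame's foot to its head (vertical when upright). About 270 mm above the table leaning, 295 mm upright.
- frame_hinge (a point): Middle of the frame's hinge line at its foot, 45 mm above the table; the hinge axis runs along the stand's y.
- leg_pivot (a point): Pivot of the leg, 80 mm from the hinge line up the frame and 123 mm from the frame's middle towards the hood; its axis runs along the stand's y. The leg is a steel bar 12 x 10 mm.
- leg_foot (a point): Middle of the red foot at the leg's end: a round pin 18 mm thick, 55 mm long along y, 120 mm from the pivot axis; it stands outward from the frame, 144 mm from the frame's middle.
- marble: Marble paperweight, 80 x 65 x 32 mm, lying loose; origin under its middle. Leave it.
- dish: Shallow glass dish, 84 mm across, 16 mm high; origin under its middle. Leave it.
- eraser: White eraser, 55 x 24 x 14 mm; origin under its middle. Leave it.
- bottle: White bottle with red cap, 60 mm thick, 150 mm tall; origin under its middle. Leave it.
- jar: Amber jar, 64 mm thick, 75 mm tall; origin under its middle. Leave it.
- brush: Brush with dark handle, lying flat. Leave it.
- spatula: Spatula with wooden handle, lying flat. Leave it.

How it is judged:
On the way, in this order (a step that is already met when the one before it is completed fails the run):
1. the frame is slid to the end stop away from the hood (within 12 mm) (value of joint carriage above 0.148 m), for 0.2 s.
2. the prop leg is flipped over centre and fully down (within 0.2 rad) while the frame still leans forward (value of joint carriage above 0.148 m and value of joint leg above 2.6 rad and value of joint frame below 0.3 rad), for 0.2 s.
3. the frame is upright (within 0.09 rad), held by the handle (value of joint carriage above 0.148 m and value of joint leg above 2.6 rad and angle between handle's own z axis and vertical below 0.09 rad and contact force between the fingers and handle above 1 N), for 0.2 s.
At the end, for the whole second after the job is handed in: Carriage within 12 mm of the end stop, leg within 0.2 rad of fully down, frame within 0.09 rad (5 degrees) of upright and still (under 0.1 rad/s), the fingers holding the blue handle with over 1 N; no bystander moved by more than 40 mm (all of step 3 and velocity of joint frame between -0.1 and 0.1 rad/s); the arm keeps its last pose, push and grip.
It fails at once if a thing lying on the table is knocked away (moved over 40 mm) (distance of any of marble, dish, eraser, bottle, jar, brush, spatula from where it was at the start of the episode above 0.04 m).
It also fails if it takes over 72 s, if anything falls off the work surface, if the arm or the gripper's body presses on something with over 40 N, if the wrist force passes 120 N, or if a joint passes its speed limit or range.

### The arm

A 6-joint arm with a two-finger parallel gripper is mounted at the origin on the work surface. World frame = base frame: x ahead of the robot, y to its left, z up, the work surface at z = 0. Lengths are in m, angles in rad, forces in N, time in s.
With the tool pointing down it reaches from about 0.425 to 0.925 m from the base axis. Payload 12.5 kg.
Tool frame: the origin (TCP) lies midway between the tips of the shut fingers; the grasp point (between the pads) lies 19 mm behind it (robot.tcp_to_grasp is the distance from the TCP to the grasp point, in m); z points along the fingers, y is the line along which they close (so a half turn about z gives the same grasp; the last joint's range is limited). The gripper opens to 85 mm and grips with 20 to 120 N. Pads are 22 mm wide; open, the fingers measure 114 mm over their backs; the gripper's body (76 mm by 85 mm) begins 54 mm behind the grasp point. The pads swing forward as they close: fully open they stand 13 mm farther back than shut.
Start: joints at [1.105, 0.491, 1.559, -0, 1.092, -0.106], TCP at [0.22, 0.585, 0.231] pointing down, gripper open.
Joint ranges: [-3.1, 3.1], [-0.84, 2.19], [0.05, 2.79], [-1.13, 4.28], [0.06, 2.93], [-2.69, 2.69]. Speed limits (rad/s): [2.22, 2.22, 2.79, 3.14, 3.14, 3.14].

### API

Orientations are given as a unit quaternion [x, y, z, w].
In Python, from station import robot gives the robot as it stands.
- The arm moves only by the tool arm_command, never from a script. Its argument "targets" is a list of rows, each an object with "linear": the shift along the tool's x, y, z in cm, a list of three; "twist": the turn about the tool's z in degrees; "hand": the closure, from 0 (fully open) to 1 (shut). In form: [{"linear": [x, y, z], "twist": twist, "hand": hand}, ...]. A call has 1 to 10 rows; each row shifts and turns the commanded pose from where the row before left it, along the tool's axes as they then stand; what a row does not reach is not made up. A row lasts 1/8 s, in which the tool goes at most 62.5 mm and 10.7 degrees, less where a joint would pass 70% of its speed; a pose out of reach is approached as far as the arm can. A call is refused whole if a number of a shift passes 6.25 or a number of a turn 10.7, either way. A call with a gripper value outside its range is refused whole. The fingers move at their own pace and stop on an object; the grip force is fixed at half the most. Time passes only in rows, so rows that do not move let the fingers close. It gives the time, the measured TCP pose, the force, the opening and the grip force at its end, in the units of the state.
- robot.get_obs(): the state, without advancing time (a new reading comes with each control period).
- robot.grab_frame(name): name is "side" or "top" or "wrist"; returns (picture, depth): 384x512x3 uint8, red, green, blue; 384x512 float32, m along the optical axis (not along the pixel's ray), 0 where there is no reading.
- robot.get_calibration(name): a dict with "fov_y" (degrees; the focal length in pixels is half the picture's height over the tangent of half this angle, whatever the lens; pixels are square), "cx", "cy" (the principal point, pixels), "T" (4x4, takes a point from camera to world coordinates). Camera axes: x right, y up, looking along -z (the intrinsics and any distortion apply to the point x, -y, -z); pixel columns grow to the right and rows downward; lengths in m; the calibration is good to about 2 mm. A picture is of the moment at which its call begins: read the wrist's pose just before it. get_calibration takes no time and is no camera call; for the wrist camera it gives the pose at the moment of the call.
- robot.finish_job(): hands the job in; it is judged then, once.
The state is a dict: "time": time; "q": joint angles; "qd": joint speeds; "effort": joint torques, N m; "tool_pos": TCP position; "eef_rot": TCP orientation; "ft_force": force on the tool from outside, world axes, zero at the start; "moment": the same for the moment, N m; "gripper_width": opening from 0.0 (shut) to 1.0 (fully open); "finger_force": force on a finger pad.
Only numpy, scipy, OpenCV 4.12 (cv2) and the standard library are available. Lean on these libraries where they do the work, as an engineer would, in place of code of your own. Each camera call takes 0.05 s, during which the arm holds its last target. There are 200 camera calls.

## Working session

There is one attempt and no reset: what is moved stays moved. The work goes in short steps, Python scripts to look and compute and a tool call to move; the robot and the scene stay as the last step left them, time stands still between calls to the robot, and variables do not carry over. Pictures are saved under pics/ and viewed, at most 10 in all, crops included, and the job is handed in when it is done.

Besides the shell and the picture viewer there is one more tool, called after "Emit:" as a command line: name --argument value ..., lists and objects as JSON in quotes. arm_command: Moves the arm, as the interface text tells. Its arguments: {"type":"object","properties":{"targets":{"type":"array"}},"required":["targets"]}

```bash
mkdir -p pics; ls
cat > h.py <<'E'
import numpy as np, cv2
from station import robot
def cam(n):
    c=robot.get_calibration(n); p,d=robot.grab_frame(n); return c,p,d
def pts(c,d):
    f=192/np.tan(np.radians(c["fov_y"])/2); v,u=np.mgrid[:384,:512]
    P=np.stack([(u-c["cx"])/f*d,-(v-c["cy"])/f*d,-d],-1)
    T=np.array(c["T"]); return P@T[:3,:3].T+T[:3,3]
E
python3 - <<'E'
from h import *
print(robot.get_obs())
im=[]
for n in("top","side"):
    c,p,d=cam(n); print(n,{k:np.round(v,3).tolist() if k=="T" else v for k,v in c.items()})
    np.savez(n+".npz",p=p,d=d,X=pts(c,d)); cv2.imwrite(f"pics/{n}0.png",p[:,:,::-1])
E
```

```text
pics
{'time': 0.0, 'q': array([ 1.10541991e+00,  4.91520234e-01,  1.55947627e+00, -7.52057616e-06,
        1.09167497e+00, -1.05618773e-01]), 'qd': array([-0.00078693, -0.00046735,  0.00155923, -0.00174933, -0.00071835,
       -0.00071091]), 'effort': array([ 2.65562157e-03, -6.18419337e+01, -2.61621326e+01,  6.80573089e-05,
        3.79021280e-03, -2.93066068e-05]), 'tool_pos': array([0.21991553, 0.5847822 , 0.23074293]), 'eef_rot': array([ 1.78908617e-01,  9.83865548e-01, -5.18515811e-04, -1.48716004e-04]), 'ft_force': array([-0.03861558, -0.42059679,  0.47290586]), 'moment': array([ 0.01867406, -0.03942769,  0.01046821]), 'finger_force': 0.0, 'gripper_width': 1.0045885338500395}
top {'fov_y': 55.60914585932789, 'cx': 256.1654872134233, 'cy': 195.02877454729736, 'T': [[0.045, 0.968, -0.245, 0.246], [-0.999, 0.043, -0.014, 0.004], [-0.003, 0.245, 0.969, 1.192], [0.0, 0.0, 0.0, 1.0]]}
side {'fov_y': 55.31536396031569, 'cx': 253.79745591651002, 'cy': 187.02427084691735, 'T': [[0.961, 0.144, -0.235, 0.236], [-0.275, 0.545, -0.792, -0.846], [0.014, 0.826, 0.563, 0.787], [0.0, 0.0, 0.0, 1.0]]}
```

View pics/top0.png

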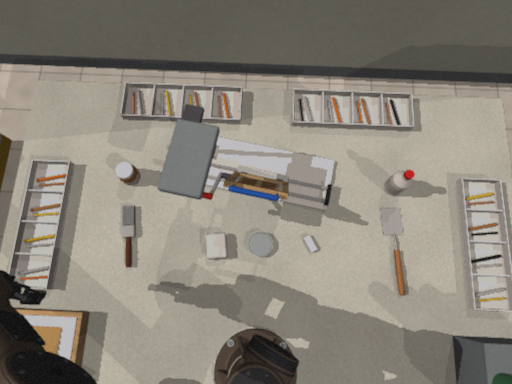

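View pics/side0.png

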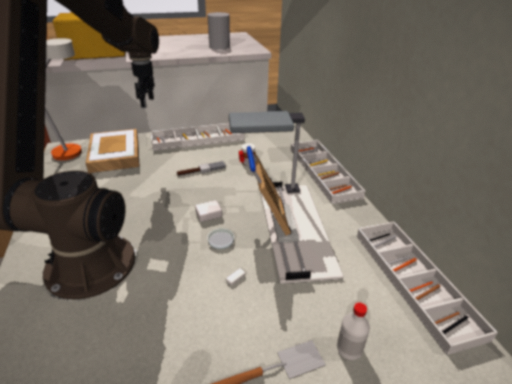

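Top view: the blue bar is near (255,193), red foot near (207,196), hood near (188,158), and the white plate runs from about (215,150) to (335,205). The side view shows the frame at (268,195), the bar at (250,158) and the foot at (242,155).

Run:
```python
from h import *
for n in("top","side"):
    z=np.load(n+".npz"); p=z["p"]; X=z["X"]; d=z["d"]; h=cv2.cvtColor(p,cv2.COLOR_RGB2HSV)
    H,S,V=[h[...,i] for i in range(3)]
    roi=np.zeros(d.shape,bool)
    if n=="top": roi[125:215,150:345]=1
    else: roi[100:290,200:350]=1
    for nm,m in(("blue",(H>100)&(H<130)&(S>150)),("red",((H<6)|(H>174))&(S>150)),("hood",(X[...,2]>.28)&(X[...,2]<.34)&(S<100)),("plate",(X[...,2]>.006)&(X[...,2]<.02)&(V>170)&(S<40)),("black",(V<40)&(X[...,2]<.08))):
        m=m&roi&(d>0); 
        k,l,st,_=cv2.connectedComponentsWithStats(m.astype(np.uint8))
        if k<2: print(n,nm,"none"); continue
        i=1+np.argmax(st[1:,4]); q=X[l==i]; v,u=np.nonzero(l==i)
        r=cv2.minAreaRect(q[:,:2].astype(np.float32)*1000)
        print(n,nm,len(q),"px",u.mean().round(),v.mean().round(),"med",np.median(q,0).round(4),"z",np.percentile(q[:,2],[5,50,95]).round(3),"rect",np.round(r[0]),np.round(r[1]),round(r[2],1), np.round(cv2.boxPoints(r)).tolist())
```

```text
top blue 235 px 253.0 193.0 med [0.4823 0.0251 0.2758] z [0.273 0.276 0.279] rect [484.  26.] [130.  18.] 78.1 [[462.0, -36.0], [479.0, -40.0], [506.0, 87.0], [489.0, 91.0]]
top red 45 px 207.0 195.0 med [0.4884 0.1553 0.2025] z [0.2   0.202 0.205] rect [488. 155.] [23. 21.] 54.6 [[473.0, 152.0], [490.0, 140.0], [503.0, 159.0], [486.0, 171.0]]
top hood 3266 px 189.0 160.0 med [0.5526 0.192  0.3098] z [0.305 0.31  0.313] rect [561. 195.] [116. 199.] 80.4 [[454.0, 154.0], [650.0, 121.0], [669.0, 236.0], [473.0, 269.0]]
top plate 1004 px 255.0 162.0 med [0.6609 0.0244 0.0112] z [0.008 0.011 0.015] rect [658.  42.] [270.  63.] 87.7 [[621.0, -91.0], [684.0, -94.0], [695.0, 176.0], [632.0, 179.0]]
top black 54 px 328.0 195.0 med [ 0.5512 -0.2141  0.0328] z [0.025 0.033 0.036] rect [ 551. -214.] [ 7. 67.] 80.0 [[518.0, -212.0], [583.0, -224.0], [585.0, -216.0], [519.0, -205.0]]
side blue 95 px 251.0 159.0 med [0.4792 0.0102 0.2751] z [0.272 0.275 0.277] rect [481.  17.] [123.  13.] 79.7 [[463.0, -42.0], [476.0, -44.0], [498.0, 77.0], [485.0, 79.0]]
side red 46 px 241.0 156.0 med [0.491  0.1625 0.2004] z [0.047 0.2   0.203] rect [524. 290.] [315.  14.] 74.7 [[476.0, 140.0], [489.0, 136.0], [572.0, 440.0], [559.0, 444.0]]
side hood 1447 px 264.0 122.0 med [0.5663 0.1708 0.3078] z [0.289 0.308 0.31 ] rect [582. 188.] [114. 246.] 79.7 [[451.0, 154.0], [693.0, 109.0], [713.0, 222.0], [472.0, 266.0]]
side plate 801 px 301.0 220.0 med [0.6605 0.0122 0.0098] z [0.007 0.01  0.012] rect [654.  48.] [292.  71.] 88.1 [[614.0, -97.0], [685.0, -99.0], [695.0, 193.0], [624.0, 196.0]]
side black 121 px 297.0 275.0 med [ 0.5474 -0.2198  0.0305] z [0.02  0.03  0.034] rect [ 551. -217.] [15. 62.] 81.1 [[519.0, -219.0], [580.0, -229.0], [583.0, -215.0], [521.0, -205.0]]
```

Everything agrees with one model: stand origin (0.583, -0.025), yaw -10°, carriage at about 0.048, bar at z 0.27 and foot at z 0.196. First I rise and turn the tool so that it closes along stand x.

Emit:
arm_command --targets '[{"linear":[0,0,-4.7],"twist":0,"hand":0},{"linear":[0,0,-4.7],"twist":0,"hand":0},{"linear":[0,0,-4.6],"twist":10,"hand":0},{"linear":[0,0,0],"twist":10,"hand":0},{"linear":[0,0,0],"twist":10,"hand":0},{"linear":[0,0,0],"twist":10,"hand":0},{"linear":[0,0,0],"twist":10,"hand":0},{"linear":[0,0,0],"twist":10,"hand":0},{"linear":[0,0,0],"twist":10,"hand":0},{"linear":[0,0,0],"twist":9.4,"hand":0}]'

```text
time: 1.35
tool_pos: [0.22, 0.5849, 0.3709]
eef_rot: [0.768, 0.641, -0.0, 0.0]
ft_force: [-0.6, 0.5, -0.8]
gripper_width: 0.999
finger_force: 0.0
```

```bash
cat >> h.py <<'E'
from scipy.spatial.transform import Rotation as R
O=np.array([.583,-.025]); A=np.radians(-10)
XS=np.array([np.cos(A),np.sin(A)]); YS=np.array([-np.sin(A),np.cos(A)])
def w(x,y,z): return np.r_[O+x*XS+y*YS,z]          # stand -> world
def st(p): d=np.array(p[:2])-O; return np.round([d@XS,d@YS,p[2]],4)
def go(*targets):                                    # stand targets -> tool shifts, cm
    o=robot.get_obs(); M=R.from_quat(o["eef_rot"]).as_matrix(); p=o["tool_pos"]
    print("t",round(o["time"],2),"stand",st(p),"yaw of tool y",np.degrees(np.arctan2(M[1,1],M[0,1])).round(2),"F",o["ft_force"].round(1),"grip",round(o["gripper_width"],3),round(o["finger_force"],1))
    for t in targets:
        q=w(*t); print(t,"shift cm",(M.T@(q-p)*100).round(2)); p=q
E
python3 -c "
from h import *
go((-.1087,.032,.37),(-.1087,.032,.25))"
```

```text
t 1.35 stand [-0.4634  0.5376  0.3709] yaw of tool y -10.33 F [-0.6  0.5 -0.8] grip 0.999 0.0
(-0.1087, 0.032, 0.37) shift cm [-50.35  35.76   0.12]
(-0.1087, 0.032, 0.25) shift cm [1.0e-02 0.0e+00 1.2e+01]
```

Emit:
arm_command --targets '[{"linear":[-4.2,3,0],"twist":0,"hand":0},{"linear":[-4.2,3,0],"twist":0,"hand":0},{"linear":[-4.2,3,0],"twist":0,"hand":0},{"linear":[-4.2,3,0],"twist":0,"hand":0},{"linear":[-4.2,3,0],"twist":0,"hand":0},{"linear":[-4.2,3,0],"twist":0,"hand":0},{"linear":[-4.2,3,0],"twist":0,"hand":0},{"linear":[-4.2,3,0],"twist":0,"hand":0},{"linear":[-4.2,3,0],"twist":0,"hand":0},{"linear":[-4.2,3,0],"twist":0,"hand":0}]'

```text
time: 2.6
tool_pos: [0.4428, 0.1176, 0.3712]
eef_rot: [0.766, 0.643, 0.0, -0.0]
ft_force: [0.5, 0.2, 0.5]
gripper_width: 0.998
finger_force: 0.0
```

Emit:
arm_command --targets '[{"linear":[-4.2,3,0],"twist":0,"hand":0},{"linear":[-4.2,2.8,0],"twist":0,"hand":0},{"linear":[0,0,0],"twist":0,"hand":0}]'

```text
time: 2.98
tool_pos: [0.4857, 0.0239, 0.3706]
eef_rot: [0.767, 0.641, -0.0, -0.0]
ft_force: [0.3, 1.2, -0.7]
gripper_width: 0.999
finger_force: 0.0
```

```bash
python3 -c "
from h import *
go((-.1087,.032,.37),(-.1087,.032,.25))"
```

```text
t 2.98 stand [-0.1043  0.0313  0.3706] yaw of tool y -10.24 F [ 0.3  1.2 -0.7] grip 0.999 0.0
(-0.1087, 0.032, 0.37) shift cm [ 0.07 -0.44  0.06]
(-0.1087, 0.032, 0.25) shift cm [0.0e+00 1.0e-02 1.2e+01]
```

Emit:
arm_command --targets '[{"linear":[0,-0.4,4],"twist":0,"hand":0},{"linear":[0,0,4],"twist":0,"hand":0},{"linear":[0,0,2],"twist":0,"hand":0},{"linear":[0,0,2],"twist":0,"hand":0},{"linear":[0,0,0],"twist":0,"hand":0.5},{"linear":[0,0,0],"twist":0,"hand":0.8},{"linear":[0,0,0],"twist":0,"hand":1},{"linear":[0,0,0],"twist":0,"hand":1},{"linear":[0,0,0],"twist":0,"hand":1},{"linear":[0,0,0],"twist":0,"hand":1}]'

```text
time: 4.22
tool_pos: [0.4821, 0.027, 0.2521]
eef_rot: [0.766, 0.643, 0.001, 0.001]
ft_force: [4.5, -0.4, 2.0]
gripper_width: 0.169
finger_force: 58.5
```

```bash
python3 -c "
from h import *
go((-.1087,.032,.25))
c,p,d=cam('side');cv2.imwrite('pics/s1.png',cv2.resize(p[90:290,180:380,::-1],None,fx=3,fy=3))"
```

```text
t 4.22 stand [-0.1084  0.0337  0.2521] yaw of tool y -10.02 F [ 4.5 -0.4  2. ] grip 0.169 58.5
(-0.1087, 0.032, 0.25) shift cm [-0.17 -0.03  0.21]
```

View pics/s1.png

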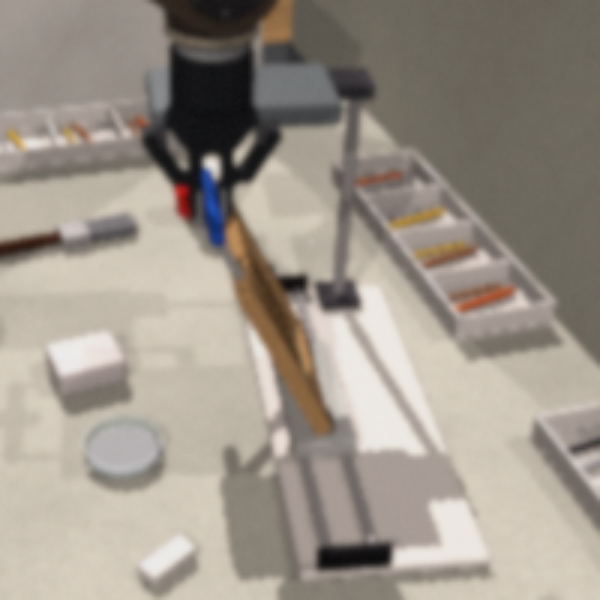

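The crop shows the fingers closed on the blue bar at about (212,195), with 58 N and an opening of about the bar's 16 mm. Now I slide it.

Emit:
arm_command --targets '[{"linear":[-0.6,0,0],"twist":0,"hand":1},{"linear":[-1.2,0,0],"twist":0,"hand":1},{"linear":[-1.3,0,0],"twist":0,"hand":1},{"linear":[-1.3,0,0],"twist":0,"hand":1},{"linear":[-1.3,0,0],"twist":0,"hand":1},{"linear":[-1.3,0,0],"twist":0,"hand":1},{"linear":[-1.3,0,0],"twist":0,"hand":1},{"linear":[-1.3,0,0],"twist":0,"hand":1},{"linear":[-0.8,0,0],"twist":0,"hand":1},{"linear":[-0.5,0,0],"twist":0,"hand":1}]'

```text
time: 5.52
tool_pos: [0.4633, -0.0807, 0.2519]
eef_rot: [0.766, 0.643, 0.001, 0.001]
ft_force: [8.2, 1.6, -0.6]
gripper_width: 0.163
finger_force: 58.5
```

Emit:
arm_command --targets '[{"linear":[-0.3,0,0],"twist":0,"hand":1},{"linear":[-0.3,0,0],"twist":0,"hand":1},{"linear":[0,0,0],"twist":0,"hand":1}]'

```text
time: 5.9
tool_pos: [0.4625, -0.0834, 0.2518]
eef_rot: [0.767, 0.642, 0.003, -0.001]
ft_force: [14.1, 25.8, -0.9]
gripper_width: 0.159
finger_force: 58.6
```

```bash
python3 -c "
from h import *
go((-.1087,-.080,.25))
for n in('top','side'):
    c,p,d=cam(n);X=pts(c,d);h=cv2.cvtColor(p,cv2.COLOR_RGB2HSV);H,S=h[...,0],h[...,1]
    for nm,m in(('blue',(H>100)&(H<130)&(S>150)),('red',((H<6)|(H>174))&(S>150))):
        m=m&(d>0)&(X[...,2]>.1)&(X[...,2]<.3)&(abs(X[...,0]-.5)<.1)&(abs(X[...,1])<.25); q=np.array([st(x) for x in X[m]])
        print(n,nm,len(q),np.percentile(q,[3,50,97],axis=0).round(3).tolist())
"
```

```text
t 5.9 stand [-0.1086 -0.0784  0.2518] yaw of tool y -10.08 F [14.1 25.8 -0.9] grip 0.159 58.6
(-0.1087, -0.08, 0.25) shift cm [-0.16 -0.01  0.18]Traceback (most recent call last):
  File "<string>", line 8, in <module>
    print(n,nm,len(q),np.percentile(q,[3,50,97],axis=0).round(3).tolist())
                      ~~~~~~~~~~~~~^^^^^^^^^^^^^^^^^^^^
    return _quantile_unchecked(
        a, q, axis, out, overwrite_input, method, keepdims, weights)
    return _ureduce(a,
                    func=_quantile_ureduce_func,
    ...<5 lines>...
                    overwrite_input=overwrite_input,
                    method=method)
    r = func(a, **kwargs)
    result = _quantile(arr,
                       quantiles=q,
    ...<2 lines>...
                       out=out,
                       weights=wgt)
    slices_having_nans = np.isnan(arr[-1, ...])
                                  ~~~^^^^^^^^^
IndexError: index -1 is out of bounds for axis 0 with size 0
```

The 26 N along the track means the end stop is reached. I ease off, open, rise and measure.

Emit:
arm_command --targets '[{"linear":[0.3,0,0],"twist":0,"hand":1},{"linear":[0,0,0],"twist":0,"hand":0.6},{"linear":[0,0,0],"twist":0,"hand":0},{"linear":[0,0,0],"twist":0,"hand":0},{"linear":[0,0,0],"twist":0,"hand":0},{"linear":[0,0,0],"twist":0,"hand":0},{"linear":[0,0,-4],"twist":0,"hand":0},{"linear":[0,0,-4],"twist":0,"hand":0},{"linear":[0,-5,-3],"twist":0,"hand":0},{"linear":[0,0,0],"twist":0,"hand":0}]'

```text
time: 7.2
tool_pos: [0.4108, -0.0741, 0.3635]
eef_rot: [0.766, 0.643, 0.001, 0.002]
ft_force: [0.6, -0.6, -0.6]
gripper_width: 1.002
finger_force: 0.0
```

```bash
cat > look.py <<'E'
from h import *
import sys
for n in('top','side','wrist'):
    c,p,d=cam(n);X=pts(c,d);h=cv2.cvtColor(p,cv2.COLOR_RGB2HSV);H,S=h[...,0],h[...,1]
    cv2.imwrite(f'pics/{n}_{sys.argv[1]}.png',p[:,:,::-1])
    for nm,m in(('blue',(H>100)&(H<130)&(S>140)),('red',((H<6)|(H>174))&(S>140))):
        q=np.array([st(x) for x in X[m&(d>0)]]).reshape(-1,3); q=q[(q[:,2]>.03)&(q[:,2]<.33)&(abs(q[:,0])<.2)&(abs(q[:,1])<.25)]
        print(n,nm,len(q),np.percentile(q,[3,50,97],axis=0).round(3).tolist() if len(q) else '')
E
python3 look.py a; python3 -c "
from h import *
go((-.125,.072,.33),(-.125,.072,.177))"
```

```text
top blue 0 
top red 95 [[-0.13, 0.042, 0.199], [-0.124, 0.065, 0.203], [-0.116, 0.09, 0.206]]
side blue 135 [[-0.113, -0.144, 0.271], [-0.108, -0.088, 0.275], [-0.102, -0.023, 0.277]]
side red 47 [[-0.129, 0.038, 0.194], [-0.124, 0.058, 0.201], [-0.118, 0.087, 0.204]]
wrist blue 3415 [[-0.115, -0.136, 0.271], [-0.109, -0.069, 0.276], [-0.102, -0.015, 0.278]]
wrist red 696 [[-0.132, 0.039, 0.198], [-0.125, 0.052, 0.203], [-0.118, 0.066, 0.205]]
t 7.35 stand [-0.1593 -0.0784  0.361 ] yaw of tool y -10.02 F [ 1.1  0.7 -0.5] grip 1.002 0.0
(-0.125, 0.072, 0.33) shift cm [15.04  3.43  3.1 ]
(-0.125, 0.072, 0.177) shift cm [-0.   0.  15.3]
```

The foot is where predicted: x -0.125, y 0.038 to 0.091, top at z 0.205. Next I grip its outer part.

Emit:
arm_command --targets '[{"linear":[3.8,0,0],"twist":0,"hand":0},{"linear":[3.9,1,0],"twist":0,"hand":0},{"linear":[3.9,1.2,1],"twist":0,"hand":0},{"linear":[3.9,1.2,2],"twist":0,"hand":0},{"linear":[0,0,3.5],"twist":0,"hand":0},{"linear":[0,0,3.5],"twist":0,"hand":0},{"linear":[0,0,3.5],"twist":0,"hand":0},{"linear":[0,0,3],"twist":0,"hand":0},{"linear":[0,0,1.8],"twist":0,"hand":0},{"linear":[0,0,0],"twist":0,"hand":0}]'

```text
time: 8.6
tool_pos: [0.4724, 0.0723, 0.1763]
eef_rot: [0.766, 0.643, -0.002, -0.001]
ft_force: [0.0, 0.3, 0.2]
gripper_width: 1.005
finger_force: 0.0
```

```bash
python3 -c "
from h import *
go((-.125,.075,.178))"
```

```text
t 8.6 stand [-0.1258  0.0766  0.1763] yaw of tool y -10.02 F [0.  0.3 0.2] grip 1.005 0.0
(-0.125, 0.075, 0.178) shift cm [-0.16  0.08 -0.17]
```

Emit:
arm_command --targets '[{"linear":[0,0,0],"twist":0,"hand":0.5},{"linear":[0,0,0],"twist":0,"hand":0.8},{"linear":[0,0,0],"twist":0,"hand":1},{"linear":[0,0,0],"twist":0,"hand":1},{"linear":[0,0,0],"twist":0,"hand":1},{"linear":[0,0,0],"twist":0,"hand":1}]'

```text
time: 9.35
tool_pos: [0.4743, 0.0722, 0.1788]
eef_rot: [0.766, 0.643, 0.002, 0.001]
ft_force: [8.2, -0.8, -2.9]
gripper_width: 0.188
finger_force: 58.5
```

Emit:
arm_command --targets '[{"linear":[0,0.85,-0.85],"twist":0,"hand":1},{"linear":[0,0.9,-0.8],"twist":0,"hand":1},{"linear":[0,1,-0.7],"twist":0,"hand":1},{"linear":[0,1.05,-0.55],"twist":0,"hand":1},{"linear":[0,1.1,-0.45],"twist":0,"hand":1},{"linear":[0,1.15,-0.35],"twist":0,"hand":1}]'

```text
time: 10.1
tool_pos: [0.532, 0.0623, 0.217]
eef_rot: [0.766, 0.643, 0.0, -0.001]
ft_force: [-9.9, 7.1, 14.0]
gripper_width: 0.185
finger_force: 60.9
```

```bash
python3 -c "
from h import *
go((-.0645,.075,.2153),(-.0408,.075,.219))"
```

```text
t 10.1 stand [-0.0654  0.0771  0.217 ] yaw of tool y -9.99 F [-9.9  7.1 14. ] grip 0.185 60.9
(-0.0645, 0.075, 0.2153) shift cm [-0.21  0.09  0.17]
(-0.0408, 0.075, 0.219) shift cm [ 0.    2.37 -0.37]
```

Emit:
arm_command --targets '[{"linear":[0,1.2,-0.15],"twist":0,"hand":1},{"linear":[0,1.2,-0.1],"twist":0,"hand":1},{"linear":[0,1.2,0],"twist":0,"hand":1},{"linear":[0,1.2,0.1],"twist":0,"hand":1},{"linear":[0,1.15,0.25],"twist":0,"hand":1},{"linear":[0,1.15,0.35],"twist":0,"hand":1},{"linear":[0,1.1,0.5],"twist":0,"hand":1},{"linear":[0,1.1,0.55],"twist":0,"hand":1},{"linear":[0,0,0],"twist":0,"hand":1}]'

```text
time: 11.22
tool_pos: [0.6248, 0.0457, 0.1998]
eef_rot: [0.766, 0.643, 0.0, -0.0]
ft_force: [0.2, 5.9, -0.1]
gripper_width: 0.19
finger_force: 68.6
```

```bash
python3 -c "
from h import *
go((.0279,.075,.2013))"; python3 look.py b
```

```text
t 11.22 stand [0.0289 0.0769 0.1998] yaw of tool y -10.01 F [ 0.2  5.9 -0.1] grip 0.19 68.6
(0.0279, 0.075, 0.2013) shift cm [-0.19 -0.1  -0.16]
top blue 237 [[-0.113, -0.138, 0.272], [-0.107, -0.08, 0.276], [-0.1, -0.022, 0.279]]
top red 0 
side blue 126 [[-0.113, -0.144, 0.272], [-0.108, -0.087, 0.276], [-0.102, -0.023, 0.278]]
side red 58 [[0.02, 0.039, 0.214], [0.027, 0.06, 0.225], [0.039, 0.087, 0.228]]
wrist blue 1354 [[-0.02, 0.068, 0.227], [0.016, 0.087, 0.272], [0.076, 0.095, 0.292]]
wrist red 5031 [[0.019, 0.048, 0.219], [0.027, 0.075, 0.227], [0.035, 0.094, 0.236]]
```

The leg is held past vertical, with the foot at x +0.027. I open and rise clear.

Emit:
arm_command --targets '[{"linear":[0,0,0],"twist":0,"hand":0.5},{"linear":[0,0,0],"twist":0,"hand":0},{"linear":[0,0,0],"twist":0,"hand":0},{"linear":[0,0,0],"twist":0,"hand":0},{"linear":[0,0,-2],"twist":0,"hand":0},{"linear":[0,0,-3],"twist":0,"hand":0},{"linear":[0,0,-4],"twist":0,"hand":0},{"linear":[0,0,-4],"twist":0,"hand":0},{"linear":[0,0,-4],"twist":0,"hand":0},{"linear":[0,0,0],"twist":0,"hand":0}]'

```text
time: 12.62
tool_pos: [0.6244, 0.0455, 0.3735]
eef_rot: [0.766, 0.643, 0.002, 0.002]
ft_force: [0.4, -0.8, -0.2]
gripper_width: 0.997
finger_force: 0.0
```

```bash
python3 look.py c; python3 -c "
from h import *
go((-.1087,-.08,.37),(-.1087,-.08,.251))"
```

```text
top blue 234 [[-0.112, -0.137, 0.273], [-0.107, -0.08, 0.276], [-0.1, -0.022, 0.279]]
top red 0 
side blue 128 [[-0.112, -0.143, 0.271], [-0.107, -0.086, 0.275], [-0.101, -0.022, 0.277]]
side red 37 [[0.072, 0.037, 0.072], [0.077, 0.062, 0.079], [0.082, 0.085, 0.081]]
wrist blue 0 
wrist red 425 [[0.07, 0.044, 0.076], [0.077, 0.071, 0.08], [0.084, 0.094, 0.082]]
t 12.78 stand [0.0277 0.0765 0.3693] yaw of tool y -10.02 F [-0.9 -0.5 -0.6] grip 1.002 0.0
(-0.1087, -0.08, 0.37) shift cm [-15.65 -13.63  -0.05]
(-0.1087, -0.08, 0.251) shift cm [ 0.    0.02 11.9 ]
```

The foot is at (x 0.077, z 0.073), exactly the fully-down pose. Back to the handle.

Emit:
arm_command --targets '[{"linear":[-3.9,-3.4,0],"twist":0,"hand":0},{"linear":[-3.9,-3.4,0],"twist":0,"hand":0},{"linear":[-3.9,-3.4,0],"twist":0,"hand":0},{"linear":[-3.9,-3.4,0],"twist":0,"hand":0},{"linear":[0,0,0],"twist":0,"hand":0},{"linear":[0,0,4],"twist":0,"hand":0},{"linear":[0,0,4],"twist":0,"hand":0},{"linear":[0,0,2],"twist":0,"hand":0},{"linear":[0,0,1.9],"twist":0,"hand":0},{"linear":[0,0,0],"twist":0,"hand":0}]'

```text
time: 14.02
tool_pos: [0.4627, -0.0838, 0.2496]
eef_rot: [0.766, 0.643, -0.001, -0.002]
ft_force: [-1.3, 0.2, -0.6]
gripper_width: 1.001
finger_force: 0.0
```

Emit:
arm_command --targets '[{"linear":[0,0,0],"twist":0,"hand":0.5},{"linear":[0,0,0],"twist":0,"hand":0.8},{"linear":[0,0,0],"twist":0,"hand":1},{"linear":[0,0,0],"twist":0,"hand":1},{"linear":[0,0,0],"twist":0,"hand":1},{"linear":[0,0,0],"twist":0,"hand":1}]'

```text
time: 14.78
tool_pos: [0.4634, -0.0846, 0.2517]
eef_rot: [0.766, 0.643, 0.001, 0.001]
ft_force: [4.7, 0.2, 2.7]
gripper_width: 0.163
finger_force: 58.6
```

```bash
python3 -c "
from h import *
a=np.linspace(.45,0,11); z0=robot.get_obs()['tool_pos'][2]-.2701
go(*[(round(-.25*np.sin(t),4),-.08,round(.045+.25*np.cos(t)+z0,4)) for t in a])"
```

```text
t 14.78 stand [-0.1075 -0.0794  0.2517] yaw of tool y -10.02 F [4.7 0.2 2.7] grip 0.163 58.6
(np.float64(-0.1087), -0.08, np.float64(0.2517)) shift cm [-0.06 -0.12 -0.  ]
(np.float64(-0.0985), -0.08, np.float64(0.2564)) shift cm [ 0.    1.02 -0.47]
(np.float64(-0.0881), -0.08, np.float64(0.2606)) shift cm [ 0.    1.04 -0.42]
(np.float64(-0.0775), -0.08, np.float64(0.2643)) shift cm [ 0.    1.06 -0.37]
(np.float64(-0.0667), -0.08, np.float64(0.2675)) shift cm [ 0.    1.08 -0.32]
(np.float64(-0.0558), -0.08, np.float64(0.2703)) shift cm [ 0.    1.09 -0.28]
(np.float64(-0.0448), -0.08, np.float64(0.2725)) shift cm [ 0.    1.1  -0.22]
(np.float64(-0.0336), -0.08, np.float64(0.2743)) shift cm [ 0.    1.12 -0.18]
(np.float64(-0.0225), -0.08, np.float64(0.2756)) shift cm [ 0.    1.11 -0.13]
(np.float64(-0.0112), -0.08, np.float64(0.2763)) shift cm [ 0.    1.13 -0.07]
(np.float64(-0.0), -0.08, np.float64(0.2766)) shift cm [ 0.    1.12 -0.03]
```

Emit:
arm_command --targets '[{"linear":[0,1,-0.45],"twist":0,"hand":1},{"linear":[0,1.05,-0.4],"twist":0,"hand":1},{"linear":[0,1.05,-0.4],"twist":0,"hand":1},{"linear":[0,1.1,-0.3],"twist":0,"hand":1},{"linear":[0,1.1,-0.3],"twist":0,"hand":1}]'

```text
time: 15.4
tool_pos: [0.5152, -0.0935, 0.2701]
eef_rot: [0.766, 0.643, -0.0, -0.001]
ft_force: [-4.6, 2.7, 3.8]
gripper_width: 0.162
finger_force: 61.8
```

Emit:
arm_command --targets '[{"linear":[0,1.1,-0.2],"twist":0,"hand":1},{"linear":[0,1.1,-0.2],"twist":0,"hand":1},{"linear":[0,1.1,-0.15],"twist":0,"hand":1},{"linear":[0,1.1,-0.1],"twist":0,"hand":1},{"linear":[0,1.1,0],"twist":0,"hand":1},{"linear":[0,0,0],"twist":0,"hand":1},{"linear":[0,0,0],"twist":0,"hand":1},{"linear":[0,0,0],"twist":0,"hand":1}]'

```text
time: 16.4
tool_pos: [0.5688, -0.1031, 0.276]
eef_rot: [0.766, 0.643, -0.0, -0.0]
ft_force: [-1.2, 2.1, -2.5]
gripper_width: 0.166
finger_force: 62.7
```

```bash
python3 -c "
from h import *
go((0,-.08,.2766))"; python3 look.py d
```

```text
t 16.4 stand [-0.0004 -0.0793  0.276 ] yaw of tool y -10.02 F [-1.2  2.1 -2.5] grip 0.166 62.7
(0, -0.08, 0.2766) shift cm [-0.07  0.04 -0.06]
top blue 0 
top red 56 [[0.076, 0.049, 0.039], [0.082, 0.07, 0.045], [0.091, 0.091, 0.049]]
side blue 88 [[-0.008, -0.145, 0.296], [-0.003, -0.106, 0.3], [0.005, -0.06, 0.303]]
side red 24 [[0.078, 0.039, 0.035], [0.083, 0.055, 0.043], [0.087, 0.082, 0.045]]
wrist blue 9385 [[-0.009, -0.108, 0.297], [-0.002, -0.054, 0.301], [0.005, -0.014, 0.303]]
wrist red 618 [[0.074, 0.041, 0.04], [0.082, 0.066, 0.044], [0.089, 0.083, 0.047]]
```

View pics/side_d.png

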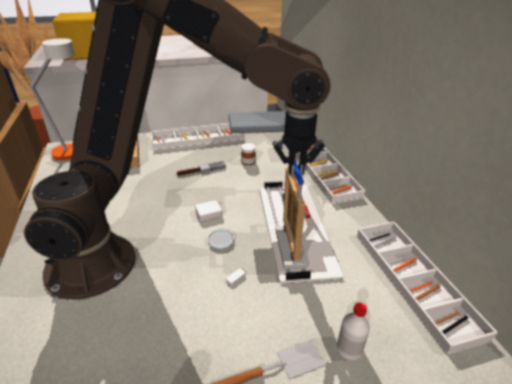

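The picture shows the frame upright at (293,215), held by the bar at (297,175), with the leg down behind it at (306,212). Bystanders are in place, and the measured bar and foot positions match. I hand it in.

```bash
python3 -c "
from station import robot
print(robot.finish_job())"
```

```text
the job is handed in; nothing more can be done
None
```

The frame is at the far end stop with its leg fully down behind it, held upright by the blue handle. The other things on the table look undisturbed, and the job is handed in; it returned no verdict.

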